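# Stow the toolbox over the sill of its sprung berth

## Task

Stow the grey steel toolbox in its blue-sided berth: lift its front end by the black handle while its back edge stays on the table, rest the front on the raised sill and let go of it there. Then push the box from behind over the sill and against the sprung bumper until its back edge drops in behind the sill and the box lies flat on the berth's floor; press its back end down if it hangs up on the sill. Push gently, ramming neither the sill nor the bumper against its end stop, and leave the other things where they lie.

Things in the scene. Friction and masses are not known exactly. Their poses are not given: they have to be found in the camera images.
- box_mid (a point): Middle (half-way up) of the toolbox: closed grey-green steel tin 115 wide (x) x 158 long (y) x 62 mm high, 0.5 to 0.8 kg, lid fixed shut. Its own +y points to its front end, which faces the berth; its z is up. Too wide to grip by its sides.
- handle_mid (a point): Middle of the lift handle's bar on the toolbox lid: black bar across the box (along the toolbox's x) with a loose round sleeve 13 mm thick, 64 mm long, that turns on it, so the box can tip in the grip. It stands over the front end, 52 mm ahead of the box's middle, its axis 36 mm above the lid (98 mm above the underside). Pinch it from above, closing along the toolbox's y. Axes as the toolbox.
- front_edge (a point): Middle of the toolbox's lower front edge (underside, 79 mm ahead of the middle). Same axes as the toolbox.
- back_edge (a point): Middle of the toolbox's lower back edge (underside, 79 mm behind the middle). Push the box on the plain upright back wall above it, 62 mm high. Fingers pressed on that wall drag on it: the back end rises up to 35 mm as the box tips over the sill, and drops 14 mm at the end, so rise and sink with it. Squeezed between bumper and sill, the back end may hang; pressing the lid above it (up to 20 N) sends it down.
- berth: Blue-sided aluminium berth fixed to the table. Origin on the table under the middle of the sill's outer edge; +y points into the berth, x across it. Along y: sill 0 to 20 mm; floor 3 mm thick beyond; bumper face at 170 mm at rest; back wall 225 to 237 mm, 50 mm high. Side guides 32 mm high, 12 mm thick, 119 mm apart, with flared lead-ins reaching 46 mm out before the sill, about 140 mm apart there.
- sill: The raised steel threshold across the berth's mouth, with a thin yellow stripe: top 17 mm above the table (14 mm above the berth's floor), 20 mm deep along y. Same origin and axes as the berth.
- bumper: Black rubber sprung bumper at the far end of the berth, 90 mm wide, 8 to 34 mm above the table; origin mid-face at table height, axes as the berth. Gives from about 4 N, plus 0.6 N per mm; solid after 16 mm. At rest 150 mm from the sill, so the 158 mm box needs it pressed back 8 mm (3 more while tipped nose down, back edge on the sill); it then holds the box against the sill.
- blue_knob: Blue round knob, 69 mm across, 56 mm high, lying loose on the table; bystander, leave alone. Origin at the centre of its underside.
- round_tin: Grey round tin, 72 mm across, 24 mm high, lying loose on the table; bystander, leave alone. Origin at the centre of its underside.
- tape_roll: Black tape roll, 61 mm across, 18 mm high, lying loose on the table; bystander, leave alone. Origin at the centre of its underside.
- driver_orange: Screwdriver with orange handle, 183 mm long, 24 mm thick, lying loose on the table; bystander, leave alone. Origin at the centre of its underside.
- oilstone: Grey-brown oilstone block, 50x150x24 mm, lying loose on the table; bystander, leave alone. Origin at the centre of its underside.
- toolbox: The toolbox itself (see box_mid): origin at the centre of its underside, +y to its front end, z up.

How it is judged:
By the outcome, as a careful person would: the job done as asked, in the order asked, and still so for the second after the job is handed in, with the robot touching nothing.
It also fails if it takes over 72 s, if anything falls off the work surface, if the arm or the gripper's body presses on something with over 40 N, if the wrist force passes 120 N, or if a joint passes its speed limit or range.

## Robot

A 6-joint arm with a two-finger parallel gripper is mounted at the origin on a cart in front of the work surface, level with it; the furniture and walls round the work are solid. World frame = base frame: x ahead of the robot, y to its left, z up, the work surface at z = 0. Lengths are in m, angles in rad, forces in N, time in s.
With the tool pointing down it reaches from about 0.35 to 0.925 m from the base axis. Payload 6.4 kg.
Tool frame: the origin (TCP) lies on the mounting face of the last link; the fingertips stand 199 mm ahead of it and the grasp point (between the pads) lies manip.tcp_to_grasp ahead of it (manip.tcp_to_grasp is the distance from the TCP to the grasp point, in m); z points along the fingers, y is the line along which they close (so a half turn about z gives the same grasp; the last joint's range is limited). The gripper opens to 94 mm and grips with 3 to 60 N. Pads are 16 mm wide; open, the fingers measure 119 mm over their backs; the gripper's body (75 mm by 177 mm) begins 78 mm behind the grasp point.
Start: joints at [0.955, 0.245, 1.558, -0, 1.339, -0.174], TCP at [0.278, 0.588, 0.405] pointing down, gripper open.
Joint ranges: [-3.13, 3.13], [-1.02, 2.26], [0.13, 2.54], [-0.95, 4.09], [0.21, 2.88], [-2.74, 2.74]. Speed limits (rad/s): [2.57, 2.57, 3.14, 3.14, 3.14, 3.14].

## Interface

Orientations are given as a rotation vector (axis times angle).
In Python, from rig import manip, eyes gives the robot as it stands.
- The arm moves only by the tool play_rows, never from a script. Its argument "motion" is a list of rows, each an object of numbers: "gripper": the opening, from 0 (shut) to 1 (fully open); "x", "y", "z": the shift along the world's x, y, z in cm; "wx", "wy", "wz": the turn, a rotation vector about the world's x, y, z in rad. A call has exactly 10 rows; each row shifts and turns the commanded pose from where the row before left it; what a row does not reach is not made up. A row lasts 1/10 s, in which the tool goes at most 50 mm and 8.59 degrees, less where a joint would pass 70% of its speed; a pose out of reach is approached as far as the arm can. A call is refused whole if a number of a shift passes 5 or a number of a turn 0.15, either way. A call with a gripper value outside its range is refused whole. The fingers move at their own pace and stop on an object; "squeeze" is the grip in N (left out, the last holds). Time passes only in rows, so rows that do not move let the fingers close, or fill a call up. It gives the time, the measured TCP pose, the force, the opening and the grip force at its end, in the units of the state.
- manip.read_state(): the state, without advancing time (a new reading comes with each control period).
- eyes.read_camera(name): name is "side" or "top" or "wrist"; returns a dict with "img" (384x512x3 uint8, blue, green, red), "depth" (384x512 float32, m along the optical axis (not along the pixel's ray), 0 where there is no reading), "fovy" (degrees; the focal length in pixels is half the picture's height over the tangent of half this angle, whatever the lens; pixels are square), "cx", "cy" (the principal point, pixels), "eye" and "attitude" of the camera in the world; the wrist camera has in their place "tool_from_camera" (4x4, takes a point from camera to tool coordinates, whose origin is the TCP and whose axes are the flange's). Camera axes: x right, y down, z forward; pixel columns grow to the right and rows downward; lengths in m; the calibration is good to about 2 mm. A picture is of the moment at which its call begins: read the wrist's pose just before it.
- manip.close_job(): hands the job in; it is judged then, once.
The state is a dict: "time_s": time; "q": joint angles; "joint_vel": joint speeds; "joint_torque": joint torques, N m; "position": TCP position; "eef_rot": TCP orientation; "force": force on the tool from outside, world axes, zero at the start; "ft_torque": the same for the moment, N m; "finger_gap": finger opening in m; "gripper_force": force on a finger pad.
Only numpy, scipy, OpenCV 4.12 (cv2) and the standard library are available. Lean on these libraries where they do the work, as an engineer would, in place of code of your own. Each camera call takes 0.05 s, during which the arm holds its last target. There are 200 camera calls.

## Working session

There is one attempt and no reset: what is moved stays moved. The work goes in short steps, Python scripts to look and compute and a tool call to move; the robot and the scene stay as the last step left them, time stands still between calls to the robot, and variables do not carry over. Pictures are saved under pics/ and viewed, at most 10 in all, crops included, and the job is handed in when it is done.

Besides the shell and the picture viewer there is one more tool, called after "Request:" by a JSON object that holds its "method" and its "body", one argument or row to a line. play_rows: Moves the arm, as the interface text tells. Its arguments: {"type":"object","properties":{"motion":{"type":"array","items":{"type":"object","properties":{"gripper":{"type":"number"},"x":{"type":"number"},"y":{"type":"number"},"z":{"type":"number"},"wx":{"type":"number"},"wy":{"type":"number"},"wz":{"type":"number"}}}},"squeeze":{"type":"number"}},"required":["motion"]}

```bash
mkdir -p pics; ls
cat > h.py <<'E'
import numpy as np, cv2
from scipy.spatial.transform import Rotation as R
from rig import manip, eyes
def pts(c, s=None):
    h,w=c['depth'].shape; f=h/2/np.tan(np.radians(c['fovy'])/2)
    v,u=np.mgrid[:h,:w]; d=c['depth']
    P=np.stack([(u-c['cx'])*d/f,(v-c['cy'])*d/f,d],-1)
    if 'eye' in c:
        A=np.array(c['attitude']); A=R.from_rotvec(A).as_matrix() if A.size==3 else A.reshape(3,3)
        W=P@A.T+np.array(c['eye'])
    else:
        T=np.array(c['tool_from_camera']); Q=P@T[:3,:3].T+T[:3,3]
        W=Q@R.from_rotvec(s['eef_rot']).as_matrix().T+np.array(s['position'])
    W[d==0]=np.nan
    return W
E
python3 - <<'E'
from h import *
s=manip.read_state(); print(s, manip.tcp_to_grasp)
for n in ['top','side']:
    c=eyes.read_camera(n); print(n,c.get('eye'),c.get('attitude'),c['fovy'],c['cx'],c['cy'])
    cv2.imwrite(f'pics/{n}0.png',c['img']); np.save(f'{n}0.npy',pts(c))
E
```

```text
pics
{'time_s': 0.0, 'q': array([ 9.54925750e-01,  2.45778737e-01,  1.55899366e+00,  1.24197090e-05,
        1.33868468e+00, -1.74129013e-01]), 'joint_vel': array([ 0.00137905, -0.00046141, -0.00066202, -0.00122117,  0.00036796,
        0.00271289]), 'joint_torque': array([ 1.26789546e-03, -4.15855157e+01, -3.14595044e+01,  6.84739393e-02,
        3.34800105e-02, -1.61896473e-04]), 'position': array([0.27776359, 0.58741439, 0.40357855]), 'eef_rot': array([-6.88102547e-01, -3.06456108e+00,  2.69518952e-03]), 'force': array([ 0.63768498, -0.90654027,  0.04692195]), 'ft_torque': array([ 0.0072379 , -0.02426926,  0.00733216]), 'gripper_force': 0.0, 'finger_gap': 0.09415444932260984} 0.1804
top [0.42297506 0.08323452 1.36320862] [-2.14668754  2.19403098 -0.10464241] 43.81986474394648 258.2749311422642 192.2578257895527
side [ 0.05834502 -0.79038542  0.93636018] [-2.19301918  0.60951995 -0.2827288 ] 54.46015887214344 257.05687008471705 188.70041582171558
```

View pics/top0.png

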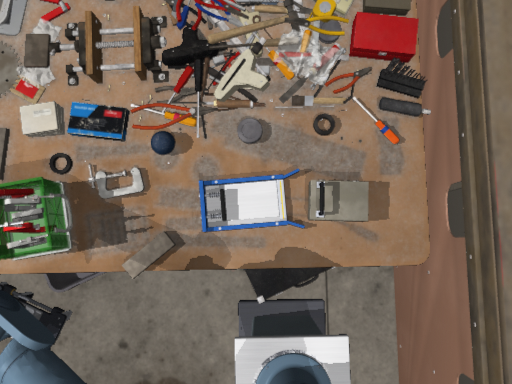

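View pics/side0.png

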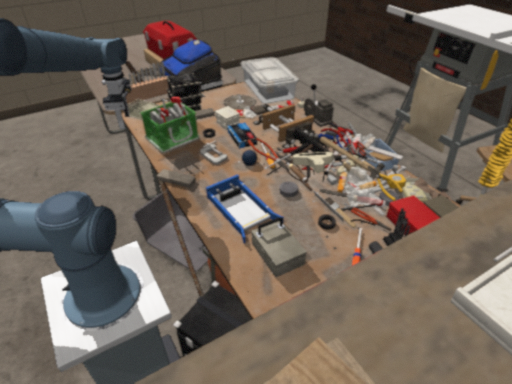

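The top view shows the toolbox at about (338,200) with its handle at (319,198). The berth is at (245,203) and opens toward the box, so its +y is roughly world +y (image left). The surroundings between them are clear. Next I'll measure poses from depth.

Run:
```python
from h import *
W=np.load('top0.npy'); im=cv2.imread('pics/top0.png')
for uv in [(338,200),(320,198),(285,200),(260,200),(215,205),(300,235)]: print(uv,W[uv[1],uv[0]].round(3))
def rect(m,n):
    p=W[m][:,:2].astype(np.float32); r=cv2.minAreaRect(p*1000); print(n,len(p),r, 'med z',np.median(W[m][:,2]).round(4)); print(cv2.boxPoints(r).round(1).tolist())
v,u=np.mgrid[:384,:512]
box=(u>300)&(u<380)&(v>165)&(v<235)
rect(box&(abs(W[...,2]-.062)<.006),'lid'); rect(box&(W[...,2]>.085)&(W[...,2]<.115),'handle')
b=(im[...,0].astype(int)-im[...,2]>70)&(u>190)&(u<310)&(v>165)&(v<240)
rect(b&(u<285),'berthblue')
rect(b&(u<284)&(v<205)&(u>212),'upper guide'); rect(b&(u<284)&(v>212)&(u>212),'lower guide')
y=(im[...,2].astype(int)-im[...,0]>60)&(im[...,1].astype(int)-im[...,0]>40)&(u>275)&(u<300)&(v>170)&(v<230)
print(np.c_[u[y],v[y]][:10],W[y].round(3)[:10])
cv2.imwrite('pics/crop.png',cv2.resize(im[155:245,185:385],None,fx=4,fy=4,interpolation=cv2.INTER_CUBIC))
```

```text
(338, 200) [ 0.525 -0.134  0.061]
(320, 198) [ 0.528 -0.08   0.1  ]
(285, 200) [0.532 0.008 0.01 ]
(260, 200) [0.534 0.079 0.001]
(215, 205) [0.523 0.208 0.004]
(300, 235) [ 0.432 -0.032 -0.003]
lid 2061 ((524.1797485351562, -136.91986083984375), (159.426025390625, 108.2206039428711), 87.00943756103516) med z 0.0613
[[466.0, -213.6999969482422], [574.0999755859375, -219.3000030517578], [582.4000244140625, -60.099998474121094], [474.29998779296875, -54.5]]
handle 154 ((527.0900268554688, -85.16191864013672), (11.61532211303711, 87.2422866821289), 87.94440460205078) med z 0.1016
[[483.29998779296875, -89.4000015258789], [570.5, -92.5], [570.9000244140625, -80.9000015258789], [483.70001220703125, -77.80000305175781]]
berthblue 775 ((574.0159301757812, 154.8276824951172), (122.6812973022461, 271.9751281738281), 32.99053192138672) med z nan
[[448.5, 235.5], [596.5999755859375, 7.400000095367432], [699.5, 74.19999694824219], [551.4000244140625, 302.29998779296875]]
upper guide 264 ((591.973876953125, 112.11056518554688), (11.365139961242676, 197.64280700683594), 3.639003038406372) med z 0.0307
[[580.0, 210.39999389648438], [592.5999755859375, 13.100000381469727], [603.9000244140625, 13.800000190734863], [591.4000244140625, 211.10000610351562]]
lower guide 258 ((461.16351318359375, 114.31194305419922), (10.845816612243652, 196.82984924316406), 3.6383273601531982) med z 0.0309
[[449.5, 212.1999969482422], [462.0, 15.800000190734863], [472.79998779296875, 16.399999618530273], [460.29998779296875, 212.89999389648438]]
[[280 181]
 [280 182]
 [280 183]
 [280 184]
 [280 185]
 [280 186]
 [281 186]
 [280 187]
 [281 187]
 [280 188]] [[0.586 0.022 0.019]
 [0.583 0.022 0.017]
 [0.58  0.022 0.02 ]
 [0.577 0.022 0.017]
 [0.575 0.022 0.016]
 [0.572 0.022 0.014]
 [0.571 0.019 0.018]
 [0.569 0.022 0.016]
 [0.569 0.019 0.014]
 [0.566 0.022 0.019]]
```

View pics/crop.png

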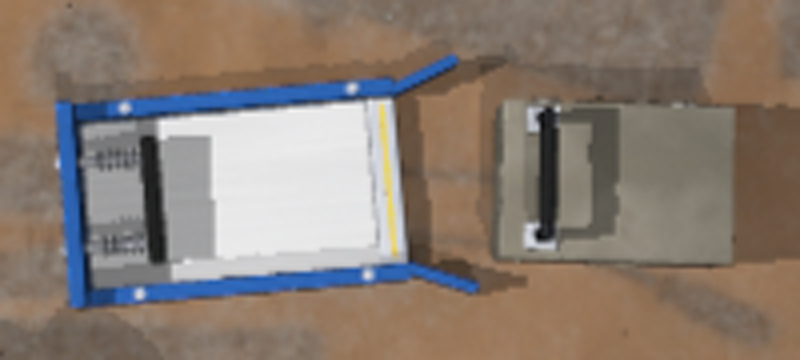

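The crop shows the berth yawed slightly CCW: guide edges run (60,105)-(390,85) and (80,300)-(410,268), and the sill's outer edge is near x≈402. The box is yawed slightly CW: front edge (502,103)-(497,258), handle at x≈547. I'll move above the handle and refine with the wrist camera.

Request:
{"method": "play_rows", "body": {
  "motion": [
    {"x": 0.6,"y": -1.5,"gripper": 0.5},
    {"x": 1.2,"y": -3.2,"wz": 0.04},
    {"x": 1.3,"y": -3.4,"wz": 0.05},
    {"x": 1.3,"y": -3.5,"wz": 0.05},
    {"x": 1.3,"y": -3.5,"wz": 0.05},
    {"x": 1.3,"y": -3.5,"wz": 0.05},
    {"x": 1.3,"y": -3.5,"wz": 0.05},
    {"x": 1.3,"y": -3.5,"wz": 0.05},
    {"x": 1.3,"y": -3.5,"wz": 0.05},
    {"x": 1.3,"y": -3.5}
  ],
  "squeeze": 25
}}

```text
invalid input at $.motion[0]: expected keys gripper, x, y, z, wx, wy, wz
```

Request:
{"method": "play_rows", "body": {
  "motion": [
    {"x": 1.3,"y": -3.5},
    {"x": 1.3,"y": -3.5},
    {"x": 1.3,"y": -3.5},
    {"x": 1.3,"y": -3.5},
    {"x": 1.3,"y": -3.5},
    {"x": 1.3,"y": -3.5},
    {"x": 1.3,"y": -3.5},
    {"x": 1.3,"y": -3.5},
    {"x": 1.3,"y": -3.4},
    {"x": 1.0,"y": -2.0}
  ]
}}

```text
invalid input at $.motion[0]: expected keys gripper, x, y, z, wx, wy, wz
```

Run:
```python
from h import *
s=manip.read_state(); c=eyes.read_camera('wrist'); W=pts(c,s); np.save('w1.npy',W)
print(s['time_s'],s['position'],R.from_rotvec(s['eef_rot']).as_matrix().round(3),s['finger_gap'],s['q'].round(2),s['force']); print(c['tool_from_camera'],c['fovy'])
cv2.imwrite('pics/w1.png',c['img'])
```

```text
0.1 [0.27778402 0.58743561 0.40368838] [[-0.904  0.428 -0.001]
 [ 0.428  0.904 -0.001]
 [ 0.    -0.002 -1.   ]] 0.09444407735373328 [ 0.95  0.25  1.56 -0.    1.34 -0.17] [-0.09517526  0.17813098  0.30374349]
[[-1.14170963e-03 -9.61225859e-01 -2.75759940e-01  8.08706604e-02]
 [ 9.99998580e-01 -1.43936912e-03  8.77033876e-04  9.36345572e-05]
 [-1.23994798e-03 -2.75758547e-01  9.61226137e-01  1.99722756e-02]
 [ 0.00000000e+00  0.00000000e+00  0.00000000e+00  1.00000000e+00]] 61.384996444043736
```

View pics/w1.png

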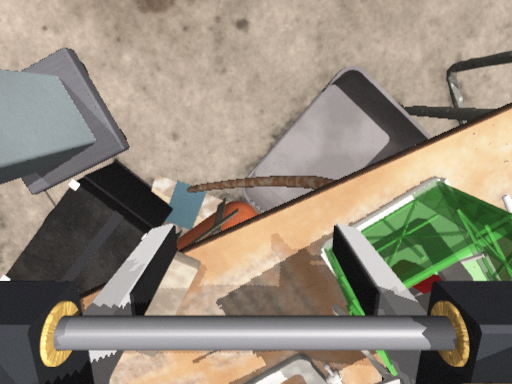

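The arm hadn't moved: every row needs all its keys. This picture shows only the floor, the table edge and the fingers.

Request:
{"method": "play_rows", "body": {
  "motion": [
    {"x": 0.6,"y": -1.5,"z": 0,"wx": 0,"wy": 0,"wz": 0,"gripper": 0.5},
    {"x": 1.2,"y": -3.2,"z": 0,"wx": 0,"wy": 0,"wz": 0.04,"gripper": 0.5},
    {"x": 1.3,"y": -3.4,"z": 0,"wx": 0,"wy": 0,"wz": 0.05,"gripper": 0.5},
    {"x": 1.3,"y": -3.5,"z": 0,"wx": 0,"wy": 0,"wz": 0.05,"gripper": 0.5},
    {"x": 1.3,"y": -3.5,"z": 0,"wx": 0,"wy": 0,"wz": 0.05,"gripper": 0.5},
    {"x": 1.3,"y": -3.5,"z": 0,"wx": 0,"wy": 0,"wz": 0.05,"gripper": 0.5},
    {"x": 1.3,"y": -3.5,"z": 0,"wx": 0,"wy": 0,"wz": 0.05,"gripper": 0.5},
    {"x": 1.3,"y": -3.5,"z": 0,"wx": 0,"wy": 0,"wz": 0.05,"gripper": 0.5},
    {"x": 1.3,"y": -3.5,"z": 0,"wx": 0,"wy": 0,"wz": 0.05,"gripper": 0.5},
    {"x": 1.3,"y": -3.5,"z": 0,"wx": 0,"wy": 0,"wz": 0,"gripper": 0.5}
  ],
  "squeeze": 25
}}

```text
time_s: 1.15
position: [0.3998, 0.2594, 0.4045]
eef_rot: [0.08, 3.14, -0.0]
force: [0.8, 1.4, -0.5]
finger_gap: 0.0469
gripper_force: 0.0
```

Request:
{"method": "play_rows", "body": {
  "motion": [
    {"x": 1.3,"y": -3.5,"z": 0,"wx": 0,"wy": 0,"wz": 0,"gripper": 0.5},
    {"x": 1.3,"y": -3.5,"z": 0,"wx": 0,"wy": 0,"wz": 0,"gripper": 0.5},
    {"x": 1.3,"y": -3.5,"z": 0,"wx": 0,"wy": 0,"wz": 0,"gripper": 0.5},
    {"x": 1.3,"y": -3.5,"z": 0,"wx": 0,"wy": 0,"wz": 0,"gripper": 0.5},
    {"x": 1.3,"y": -3.5,"z": 0,"wx": 0,"wy": 0,"wz": 0,"gripper": 0.5},
    {"x": 1.3,"y": -3.5,"z": 0,"wx": 0,"wy": 0,"wz": 0,"gripper": 0.5},
    {"x": 1.3,"y": -3.5,"z": 0,"wx": 0,"wy": 0,"wz": 0,"gripper": 0.5},
    {"x": 1.3,"y": -3.5,"z": 0,"wx": 0,"wy": 0,"wz": 0,"gripper": 0.5},
    {"x": 1.3,"y": -3.0,"z": 0,"wx": 0,"wy": 0,"wz": 0,"gripper": 0.5},
    {"x": 0.6,"y": -1.0,"z": 0,"wx": 0,"wy": 0,"wz": 0,"gripper": 0.5}
  ]
}}

```text
time_s: 2.15
position: [0.5229, -0.0612, 0.4045]
eef_rot: [-0.087, -3.14, 0.001]
force: [-0.0, -0.5, -0.2]
finger_gap: 0.0468
gripper_force: 0.0
```

Run:
```python
from h import *
s=manip.read_state(); c=eyes.read_camera('wrist'); W=pts(c,s); np.save('w1.npy',W)
print(s['time_s'],s['position'],R.from_rotvec(s['eef_rot']).as_matrix().round(3),s['finger_gap'],s['q'].round(2),s['force'])
cv2.imwrite('pics/w2.png',c['img'])
```

```text
2.15 [ 0.52286801 -0.06122308  0.4045299 ] [[-0.998  0.055 -0.   ]
 [ 0.055  0.998 -0.   ]
 [ 0.    -0.001 -1.   ]] 0.046836586255992935 [-0.33 -0.05  1.87 -0.    1.32 -1.85] [-0.03251333 -0.45286306 -0.23729171]
```

View pics/w2.png

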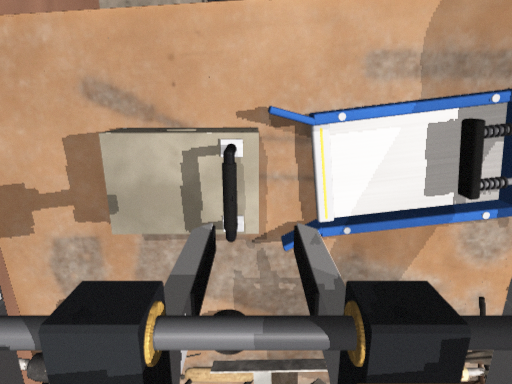

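The wrist view shows the lid with corners near (102,132), (258,128), (113,235), the handle at (231,145)-(232,240), the sill's outer edge at (314,126)-(321,222), and the stripe at x≈326. I'll get positions from depth.

Run:
```python
from h import *
W=np.load('w1.npy'); im=cv2.imread('pics/w2.png'); v,u=np.mgrid[:384,:512]
z=W[...,2]
def lf(P,n):
    vx,vy,x,y=cv2.fitLine(P.astype(np.float32),cv2.DIST_HUBER,0,.001,.001).ravel()
    print(n,len(P),'pt',(x*1000).round(1),(y*1000).round(1),'dir deg',np.degrees(np.arctan2(vy,vx)).round(2))
    return
lid=(u>90)&(u<275)&(v>115)&(v<232)&(abs(z-.062)<.006)
print('lid z',np.median(z[lid]))
def edge(rows,side,mask):  # extreme in columns
    out=[]
    for r in rows:
        k=np.where(mask[r])[0]
        if len(k): out.append(W[r,k[0] if side=='L' else k[-1],:2])
    return np.array(out)
def edgec(cols,side,mask):
    out=[]
    for cc in cols:
        k=np.where(mask[:,cc])[0]
        if len(k): out.append(W[k[0] if side=='T' else k[-1],cc,:2])
    return np.array(out)
lf(edge(range(140,225),'L',lid),'lid back'); lf(edge(range(150,225),'R',lid),'lid front'); lf(edgec(range(115,215),'T',lid),'lid -x side')
l2=(u>90)&(u<275)&(v>115)&(v<250)&(abs(z-.062)<.006)
lf(edgec(range(120,170),'B',l2),'lid +x side')
hd=(u>215)&(u<250)&(v>140)&(v<242)&(z>.09)&(z<.115)
lf(W[hd][:,:2],'handle'); print(np.percentile(z[hd],95), W[hd].min(0),W[hd].max(0))
si=(u>300)&(u<345)&(v>130)&(v<218)&(abs(z-.017)<.005)
print('sill z',np.median(z[si]))
lf(edge(range(135,215),'L',si),'sill outer'); lf(edge(range(135,215),'R',si),'sill inner?')
b=(im[...,0].astype(int)-im[...,2]>70)&(abs(z-.032)<.006)
g1=b&(v<150)&(u>322)&(u<500); g2=b&(v>190)&(u>325)&(u<500)
for g,n in((g1,'g-x'),(g2,'g+x')):
    lf(edgec(range(335,500),'T',g),n+' T'); lf(edgec(range(335,500),'B',g),n+' B')
bu=(u>455)&(u<486)&(v>118)&(v<198)&(z>.025)&(z<.045); lf(edge(range(125,195),'L',bu),'bumper')
```

```text
lid z 0.06253928102628623
lid back 85 pt 510.7 -213.4 dir deg -2.82
lid front 75 pt 529.3 -57.4 dir deg -3.05
lid -x side 100 pt 470.1 -147.4 dir deg 86.84
lid +x side 50 pt 575.9 -182.3 dir deg 86.77
handle 1220 pt 525.0 -83.4 dir deg -3.09
0.10535891399835214 [ 0.48334133 -0.09159517  0.09020367] [ 0.57129293 -0.07598598  0.10677659]
sill z 0.017123001225545165
sill outer 80 pt 522.7 8.9 dir deg 3.55
sill inner? 80 pt 533.4 28.5 dir deg 3.61
g-x T 165 pt 455.5 114.7 dir deg -86.46
g-x B 165 pt 465.5 114.7 dir deg -86.51
g+x T 165 pt 586.2 125.2 dir deg -86.44
g+x B 165 pt 596.0 116.7 dir deg -86.6
bumper 70 pt 519.2 178.7 dir deg 3.37
```

Measured poses, in mm:
- **Box:** middle at about (524.6, -135.5), yaw -3.05°.
- **Handle:** (527.4, -83.5), already aligned with the gripper's closing line.
- **Berth:** origin at about (532.6, 9.2), yaw +3.57°.

Now I'll descend and grasp.

Request:
{"method": "play_rows", "body": {
  "motion": [
    {"x": 0.1,"y": -0.5,"z": -0.6,"wx": 0,"wy": 0,"wz": 0,"gripper": 0.5},
    {"x": 0.1,"y": -0.7,"z": -1.5,"wx": 0,"wy": 0,"wz": 0,"gripper": 0.5},
    {"x": 0.1,"y": -0.6,"z": -2,"wx": 0,"wy": 0,"wz": 0,"gripper": 0.5},
    {"x": 0.1,"y": -0.43,"z": -2,"wx": 0,"wy": 0,"wz": 0,"gripper": 0.5},
    {"x": 0.05,"y": 0,"z": -2,"wx": 0,"wy": 0,"wz": 0,"gripper": 0.5},
    {"x": 0,"y": 0,"z": -1.8,"wx": 0,"wy": 0,"wz": 0,"gripper": 0.5},
    {"x": 0,"y": 0,"z": -1.5,"wx": 0,"wy": 0,"wz": 0,"gripper": 0.5},
    {"x": 0,"y": 0,"z": -0.8,"wx": 0,"wy": 0,"wz": 0,"gripper": 0.5},
    {"x": 0,"y": 0,"z": -0.35,"wx": 0,"wy": 0,"wz": 0,"gripper": 0.5},
    {"x": 0,"y": 0,"z": 0,"wx": 0,"wy": 0,"wz": 0,"gripper": 0.4}
  ]
}}

```text
time_s: 3.2
position: [0.5274, -0.0805, 0.279]
eef_rot: [-0.081, -3.14, -0.0]
force: [-1.2, 0.6, 0.0]
finger_gap: 0.0421
gripper_force: 0.0
```

Request:
{"method": "play_rows", "body": {
  "motion": [
    {"x": 0,"y": 0,"z": 0,"wx": 0,"wy": 0,"wz": 0,"gripper": 0.3},
    {"x": 0,"y": 0,"z": 0,"wx": 0,"wy": 0,"wz": 0,"gripper": 0.2},
    {"x": 0,"y": 0,"z": 0,"wx": 0,"wy": 0,"wz": 0,"gripper": 0.1},
    {"x": 0,"y": 0,"z": 0,"wx": 0,"wy": 0,"wz": 0,"gripper": 0},
    {"x": 0,"y": 0,"z": 0,"wx": 0,"wy": 0,"wz": 0,"gripper": 0},
    {"x": 0,"y": 0,"z": 0,"wx": 0,"wy": 0,"wz": 0,"gripper": 0},
    {"x": 0,"y": 0,"z": 0,"wx": 0,"wy": 0,"wz": 0,"gripper": 0},
    {"x": 0,"y": 0,"z": 0,"wx": 0,"wy": 0,"wz": 0,"gripper": 0},
    {"x": 0,"y": 0,"z": 0,"wx": 0,"wy": 0,"wz": 0,"gripper": 0},
    {"x": 0,"y": 0,"z": 0,"wx": 0,"wy": 0,"wz": 0,"gripper": 0}
  ],
  "squeeze": 30
}}

```text
time_s: 4.2
position: [0.5277, -0.081, 0.2798]
eef_rot: [0.081, 3.139, -0.002]
force: [-0.2, -4.8, 4.7]
finger_gap: 0.0121
gripper_force: 30.0
```

Gripped, with a 12 mm gap on the 13 mm sleeve. Now I'll lift the front along its arc to about 11°, pivoting on the back edge.

Request:
{"method": "play_rows", "body": {
  "motion": [
    {"x": -0.01,"y": -0.1,"z": 0.12,"wx": 0,"wy": 0,"wz": 0,"gripper": 0},
    {"x": -0.01,"y": -0.18,"z": 0.24,"wx": 0,"wy": 0,"wz": 0,"gripper": 0},
    {"x": -0.01,"y": -0.21,"z": 0.27,"wx": 0,"wy": 0,"wz": 0,"gripper": 0},
    {"x": -0.01,"y": -0.23,"z": 0.27,"wx": 0,"wy": 0,"wz": 0,"gripper": 0},
    {"x": -0.01,"y": -0.24,"z": 0.27,"wx": 0,"wy": 0,"wz": 0,"gripper": 0},
    {"x": -0.01,"y": -0.25,"z": 0.27,"wx": 0,"wy": 0,"wz": 0,"gripper": 0},
    {"x": -0.01,"y": -0.26,"z": 0.27,"wx": 0,"wy": 0,"wz": 0,"gripper": 0},
    {"x": -0.01,"y": -0.26,"z": 0.27,"wx": 0,"wy": 0,"wz": 0,"gripper": 0},
    {"x": -0.01,"y": -0.26,"z": 0.24,"wx": 0,"wy": 0,"wz": 0,"gripper": 0},
    {"x": -0.01,"y": -0.12,"z": 0.1,"wx": 0,"wy": 0,"wz": 0,"gripper": 0}
  ]
}}

```text
time_s: 5.2
position: [0.5264, -0.1021, 0.3027]
eef_rot: [0.082, 3.14, -0.0]
force: [0.0, 1.6, -2.0]
finger_gap: 0.0123
gripper_force: 30.0
```

Run:
```python
from h import *
s=manip.read_state(); c=eyes.read_camera('wrist'); W=pts(c,s)
print(s['time_s'],s['position'],s['force'],s['ft_torque'],s['finger_gap'])
cv2.imwrite('pics/w3.png',c['img'])
c=eyes.read_camera('top');W=pts(c);v,u=np.mgrid[:384,:512]
m=(u>310)&(u<385)&(v>180)&(v<215)&(W[...,2]>.045)&(W[...,2]<.13)&(W[...,1]<-.13)
P=W[m]; A=np.c_[P[:,:2],np.ones(len(P))]; co=np.linalg.lstsq(A,P[:,2],rcond=None)[0]; print(len(P),np.degrees(np.arctan(co[:2])))
```

```text
5.2 [ 0.52642972 -0.10213539  0.30265669] [ 0.00757666  1.57712911 -2.0234566 ] [ 0.25134041  0.03477805 -0.02618172] 0.012304630528299937
85 [-1.01129579 11.21603704]
```

View pics/w3.png

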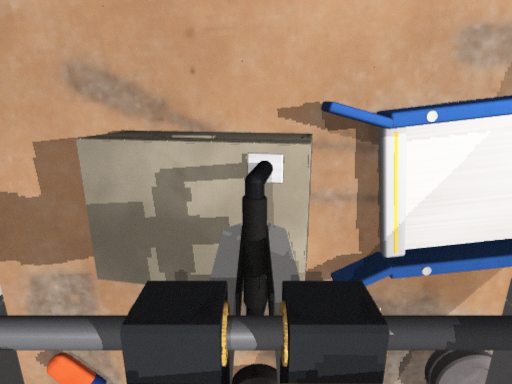

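The box is tilted 11.2°, the grip is holding, and the back edge is on the table. Next I'll rotate it onto the berth axis while shifting sideways, then drag it forward.

Request:
{"method": "play_rows", "body": {
  "motion": [
    {"x": 0.05,"y": 0.1,"z": 0,"wx": 0,"wy": 0,"wz": 0.006,"gripper": 0},
    {"x": 0.12,"y": 0.2,"z": 0,"wx": 0,"wy": 0,"wz": 0.012,"gripper": 0},
    {"x": 0.13,"y": 0.2,"z": 0,"wx": 0,"wy": 0,"wz": 0.013,"gripper": 0},
    {"x": 0.13,"y": 0.2,"z": 0,"wx": 0,"wy": 0,"wz": 0.014,"gripper": 0},
    {"x": 0.13,"y": 0.2,"z": 0,"wx": 0,"wy": 0,"wz": 0.014,"gripper": 0},
    {"x": 0.13,"y": 0.2,"z": 0,"wx": 0,"wy": 0,"wz": 0.014,"gripper": 0},
    {"x": 0.13,"y": 0.2,"z": 0,"wx": 0,"wy": 0,"wz": 0.014,"gripper": 0},
    {"x": 0.13,"y": 0.2,"z": 0,"wx": 0,"wy": 0,"wz": 0.013,"gripper": 0},
    {"x": 0.12,"y": 0.2,"z": 0,"wx": 0,"wy": 0,"wz": 0.01,"gripper": 0},
    {"x": 0.08,"y": 0.2,"z": 0,"wx": 0,"wy": 0,"wz": 0.005,"gripper": 0}
  ]
}}

```text
time_s: 6.3
position: [0.5381, -0.0826, 0.3024]
eef_rot: [-0.1, 3.14, -0.0]
force: [0.1, -0.4, -4.2]
finger_gap: 0.0118
gripper_force: 30.0
```

```bash
cat > m.py <<'E'
from h import *
# box pose in berth frame from top and wrist: plane of lid, lid side edges
O=np.array([.5326,.0092]); a=np.radians(3.57); Rb=np.array([[np.cos(a),np.sin(a)],[-np.sin(a),np.cos(a)]])
def look(save=None):
    s=manip.read_state(); c=eyes.read_camera('wrist'); W=pts(c,s)
    if save: cv2.imwrite(save,c['img'])
    r=Rb@(s['position'][:2]-O)*1000
    M=R.from_rotvec(s['eef_rot']).as_matrix()
    print('t',s['time_s'],'tcp',s['position'].round(4),'berth',r.round(1),'closing yaw-berth deg',(np.degrees(np.arctan2(-M[0,1],M[1,1]))-3.57).round(2),'F',s['force'].round(1),'T',s['ft_torque'].round(2),'gap',round(s['finger_gap'],4))
    B=W.copy(); B[...,:2]=(W[...,:2]-O)@Rb.T
    return s,c,B*1000
E
python3 - <<'E'
from m import *
s,c,B=look()
np.save('w4.npy',B); im=c['img']; 
# lid -x side edge: first row per column where z jumps to lid height
out=[]
for u in range(60,330):
    col=B[:,u]; k=np.where((col[:,2]>45)&(col[:,2]<110)&(np.abs(col[:,0])<75))[0]
    if len(k): out.append(col[k[0]])
out=np.array(out); ok=(out[:,0]<-40); p=out[ok]; f=np.polyfit(p[:,1],p[:,0],1)
print(len(p),'slope deg',np.degrees(np.arctan(f[0])),'x at ends',np.polyval(f,[p[:,1].min(),p[:,1].max()]),p[:,1].min(),p[:,1].max(), p[::20].round(1))
E
```

```text
t 6.3 tcp [ 0.5381 -0.0826  0.3024] berth [ -0.3 -92. ] closing yaw-berth deg 0.09 F [ 0.1 -0.4 -4.2] T [-0.07  0.08 -0.08] gap 0.0118
237 slope deg 0.373706718582497 x at ends [-56.03772741 -54.97938401] -212.61688394082836 -50.356621657195944 [[ -54.9 -212.6   61.3]
 [ -55.6 -204.8   48.9]
 [ -55.6 -190.3   49.3]
 [ -55.3 -177.1   46.3]
 [ -55.2 -162.9   45.6]
 [ -57.6 -144.7   61. ]
 [ -57.4 -131.4   59.4]
 [ -56.3 -117.5   61.5]
 [ -54.9 -104.7   48.6]
 [ -54.8  -90.4   48. ]
 [ -54.7  -75.9   47.2]
 [ -54.5  -61.2   45.3]]
```

Aligned to within 0.1–0.4° and about 1 mm. Dragging forward over the sill.

Request:
{"method": "play_rows", "body": {
  "motion": [
    {"x": -0.02,"y": 0.3,"z": 0,"wx": 0,"wy": 0,"wz": 0,"gripper": 0},
    {"x": -0.04,"y": 0.55,"z": 0,"wx": 0,"wy": 0,"wz": 0,"gripper": 0},
    {"x": -0.04,"y": 0.7,"z": 0,"wx": 0,"wy": 0,"wz": 0,"gripper": 0},
    {"x": -0.05,"y": 0.75,"z": 0,"wx": 0,"wy": 0,"wz": 0,"gripper": 0},
    {"x": -0.05,"y": 0.75,"z": 0,"wx": 0,"wy": 0,"wz": 0,"gripper": 0},
    {"x": -0.05,"y": 0.75,"z": 0,"wx": 0,"wy": 0,"wz": 0,"gripper": 0},
    {"x": -0.04,"y": 0.7,"z": 0,"wx": 0,"wy": 0,"wz": 0,"gripper": 0},
    {"x": -0.04,"y": 0.65,"z": 0,"wx": 0,"wy": 0,"wz": 0,"gripper": 0},
    {"x": -0.03,"y": 0.5,"z": 0,"wx": 0,"wy": 0,"wz": 0,"gripper": 0},
    {"x": -0.02,"y": 0.3,"z": 0,"wx": 0,"wy": 0,"wz": 0,"gripper": 0}
  ]
}}

```text
time_s: 7.35
position: [0.5341, -0.0228, 0.3023]
eef_rot: [0.1, -3.14, 0.0]
force: [0.0, 0.2, -4.4]
finger_gap: 0.0124
gripper_force: 30.0
```

Run:
```python
from m import *
s,c,B=look('pics/w5.png'); im=c['img']
out=[]
for u in range(0,330):
    col=B[:,u]; k=np.where((col[:,2]>50)&(col[:,2]<110)&(np.abs(col[:,0])<75))[0]
    if len(k): out.append(col[k[0]])
p=np.array(out); p=p[p[:,0]<-40]; f=np.polyfit(p[:,1],p[:,0],1)
print(len(p),'slope deg',np.degrees(np.arctan(f[0])),'x at ends',np.polyval(f,[p[:,1].min(),p[:,1].max()]),p[:,1].min(),p[:,1].max())
```

```text
t 7.35 tcp [ 0.5341 -0.0228  0.3023] berth [ -0.5 -32. ] closing yaw-berth deg 0.07 F [ 0.   0.2 -4.4] T [-0.08 -0.06 -0.03] gap 0.0124
236 slope deg 0.100921708436795 x at ends [-55.63587398 -55.35150601] -153.08733299887626 8.35531192883903
```

View pics/w5.png

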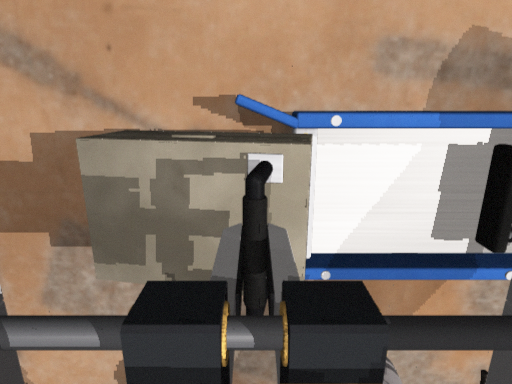

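The box front is over the sill with y_b about 13 mm of overlap, square in the mouth (lid front edge at px x≈311, sill just beyond it). Now lower along the arc.

Request:
{"method": "play_rows", "body": {
  "motion": [
    {"x": 0,"y": 0.06,"z": -0.06,"wx": 0,"wy": 0,"wz": 0,"gripper": 0},
    {"x": -0.01,"y": 0.12,"z": -0.12,"wx": 0,"wy": 0,"wz": 0,"gripper": 0},
    {"x": -0.01,"y": 0.12,"z": -0.12,"wx": 0,"wy": 0,"wz": 0,"gripper": 0},
    {"x": -0.01,"y": 0.12,"z": -0.12,"wx": 0,"wy": 0,"wz": 0,"gripper": 0},
    {"x": -0.01,"y": 0.12,"z": -0.12,"wx": 0,"wy": 0,"wz": 0,"gripper": 0},
    {"x": -0.01,"y": 0.12,"z": -0.12,"wx": 0,"wy": 0,"wz": 0,"gripper": 0},
    {"x": -0.01,"y": 0.1,"z": -0.1,"wx": 0,"wy": 0,"wz": 0,"gripper": 0},
    {"x": 0,"y": 0.07,"z": -0.07,"wx": 0,"wy": 0,"wz": 0,"gripper": 0},
    {"x": 0,"y": 0.05,"z": -0.05,"wx": 0,"wy": 0,"wz": 0,"gripper": 0},
    {"x": 0,"y": 0,"z": 0,"wx": 0,"wy": 0,"wz": 0,"gripper": 0}
  ]
}}

```text
time_s: 8.4
position: [0.5338, -0.015, 0.2945]
eef_rot: [-0.1, 3.14, -0.003]
force: [-2.7, -1.7, 5.9]
finger_gap: 0.0117
gripper_force: 30.0
```

The wrist now feels +5.9 N, so the sill is carrying the front. Release, rise, then turn 90° and go behind the box, so the two open fingers push side by side.

Request:
{"method": "play_rows", "body": {
  "motion": [
    {"x": 0,"y": 0,"z": 0,"wx": 0,"wy": 0,"wz": 0,"gripper": 0.16},
    {"x": 0,"y": 0,"z": 0,"wx": 0,"wy": 0,"wz": 0,"gripper": 0.22},
    {"x": 0,"y": 0,"z": 0,"wx": 0,"wy": 0,"wz": 0,"gripper": 0.3},
    {"x": 0,"y": 0,"z": 0,"wx": 0,"wy": 0,"wz": 0,"gripper": 0.4},
    {"x": 0,"y": 0,"z": 0,"wx": 0,"wy": 0,"wz": 0,"gripper": 0.5},
    {"x": 0,"y": 0,"z": 0,"wx": 0,"wy": 0,"wz": 0,"gripper": 0.5},
    {"x": 0,"y": 0,"z": 0.3,"wx": 0,"wy": 0,"wz": 0,"gripper": 0.5},
    {"x": 0,"y": 0,"z": 0.8,"wx": 0,"wy": 0,"wz": 0,"gripper": 0.5},
    {"x": 0,"y": 0,"z": 2,"wx": 0,"wy": 0,"wz": 0,"gripper": 0.5},
    {"x": 0,"y": 0,"z": 3,"wx": 0,"wy": 0,"wz": 0,"gripper": 0.5}
  ]
}}

```text
time_s: 9.4
position: [0.533, -0.0144, 0.3542]
eef_rot: [0.099, -3.137, -0.001]
force: [0.6, -0.3, 0.4]
finger_gap: 0.0473
gripper_force: 0.0
```

Request:
{"method": "play_rows", "body": {
  "motion": [
    {"x": 0,"y": -0.5,"z": 2,"wx": 0,"wy": 0,"wz": -0.05,"gripper": 0.55},
    {"x": 0.1,"y": -1.2,"z": 1,"wx": 0,"wy": 0,"wz": -0.13,"gripper": 0.55},
    {"x": 0.1,"y": -1.6,"z": 0,"wx": 0,"wy": 0,"wz": -0.14,"gripper": 0.55},
    {"x": 0.1,"y": -1.6,"z": 0,"wx": 0,"wy": 0,"wz": -0.14,"gripper": 0.55},
    {"x": 0.1,"y": -1.6,"z": 0,"wx": 0,"wy": 0,"wz": -0.14,"gripper": 0.55},
    {"x": 0.1,"y": -1.6,"z": 0,"wx": 0,"wy": 0,"wz": -0.14,"gripper": 0.55},
    {"x": 0.1,"y": -1.6,"z": 0,"wx": 0,"wy": 0,"wz": -0.14,"gripper": 0.55},
    {"x": 0.1,"y": -1.6,"z": 0,"wx": 0,"wy": 0,"wz": -0.14,"gripper": 0.55},
    {"x": 0.1,"y": -1.6,"z": 0,"wx": 0,"wy": 0,"wz": -0.14,"gripper": 0.55},
    {"x": 0.1,"y": -1.6,"z": 0,"wx": 0,"wy": 0,"wz": -0.14,"gripper": 0.55}
  ]
}}

```text
time_s: 10.4
position: [0.5425, -0.1602, 0.3854]
eef_rot: [1.828, 2.554, 0.0]
force: [-0.2, 1.2, -0.1]
finger_gap: 0.0518
gripper_force: 0.0
```

Request:
{"method": "play_rows", "body": {
  "motion": [
    {"x": 0.1,"y": -1.2,"z": 0,"wx": 0,"wy": 0,"wz": -0.14,"gripper": 0.55},
    {"x": 0.03,"y": -0.34,"z": 0,"wx": 0,"wy": 0,"wz": -0.13,"gripper": 0.55},
    {"x": 0,"y": 0,"z": 0,"wx": 0,"wy": 0,"wz": 0,"gripper": 0.55},
    {"x": 0,"y": 0,"z": 0,"wx": 0,"wy": 0,"wz": 0,"gripper": 0.55},
    {"x": 0,"y": 0,"z": 0,"wx": 0,"wy": 0,"wz": 0,"gripper": 0.55},
    {"x": 0,"y": 0,"z": 0,"wx": 0,"wy": 0,"wz": 0,"gripper": 0.55},
    {"x": 0,"y": 0,"z": 0,"wx": 0,"wy": 0,"wz": 0,"gripper": 0.55},
    {"x": 0,"y": 0,"z": 0,"wx": 0,"wy": 0,"wz": 0,"gripper": 0.55},
    {"x": 0,"y": 0,"z": 0,"wx": 0,"wy": 0,"wz": 0,"gripper": 0.55},
    {"x": 0,"y": 0,"z": 0,"wx": 0,"wy": 0,"wz": 0,"gripper": 0.55}
  ]
}}

```text
time_s: 11.4
position: [0.5438, -0.1749, 0.3846]
eef_rot: [2.149, 2.292, 0.0]
force: [-0.7, 0.5, -0.8]
finger_gap: 0.0513
gripper_force: 0.0
```

```bash
cat >> m.py <<'E'
def topbox():
    c=eyes.read_camera('top'); W=pts(c); B=W.copy(); B[...,:2]=(W[...,:2]-O)@Rb.T; B*=1000
    im=c['img'].astype(int)
    m=(np.abs(B[...,0])<50)&(B[...,1]>-165)&(B[...,1]<175)&(B[...,2]>42)&(B[...,2]<105)
    g=np.ptp(im,axis=-1)<60; m&=g&(im.max(-1)>70)
    P=B[m]
    for _ in range(6):
        A=np.c_[P[:,:2],np.ones(len(P))]; co=np.linalg.lstsq(A,P[:,2],rcond=None)[0]
        P=P[np.abs(A@co-P[:,2])<5]
    print('lid n',len(P),'tilt deg',np.degrees(np.arctan(co[:2])).round(2),'y',np.percentile(P[:,1],[.5,99.5]).round(1),'z at back/front',(co[2]+co[1]*np.percentile(P[:,1],[.5,99.5])).round(1),'x',np.percentile(P[:,0],[1,99]).round(1))
    return c,B
E
python3 - <<'E'
from m import *
s,c,B=look('pics/w6.png'); print(s['q'].round(2))
c,B=topbox(); cv2.imwrite('pics/top6.png',c['img'])
cv2.imwrite('pics/top6c.png',cv2.resize(c['img'][155:245,185:385],None,fx=4,fy=4))
E
```

```text
t 11.4 tcp [ 0.5438 -0.1749  0.3846] berth [  -0.3 -184.4] closing yaw-berth deg -89.89 F [-0.7  0.5 -0.8] T [-0.03  0.07  0.01] gap 0.0513
[-0.51  0.08  1.78  0.    1.28 -0.57]
lid n 1682 tilt deg [0.03 6.41] y [-149.5    6.4] z at back/front [61.2 78.7] x [-49.1  48.9]
```

View pics/top6c.png

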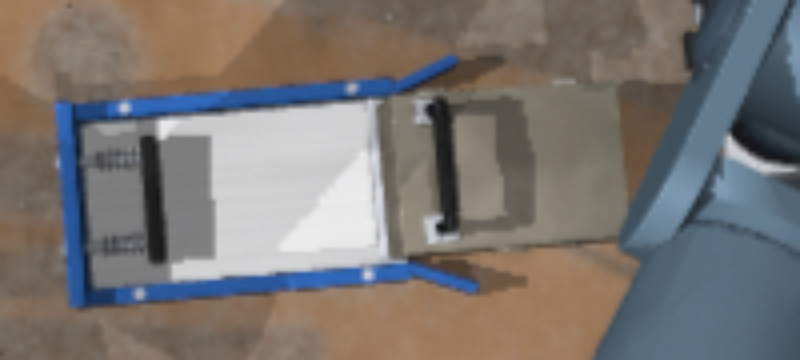

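The box rests on the sill at 6.4°, square in the mouth: the front edge is at about x≈385 in the crop and the guides are clear on both sides. I'll descend behind it to fingertip z≈30 mm.

Request:
{"method": "play_rows", "body": {
  "motion": [
    {"x": 0,"y": 0,"z": -0.8,"wx": 0,"wy": 0,"wz": 0,"gripper": 0.55},
    {"x": 0,"y": 0,"z": -1.8,"wx": 0,"wy": 0,"wz": 0,"gripper": 0.55},
    {"x": 0,"y": 0,"z": -2.2,"wx": 0,"wy": 0,"wz": 0,"gripper": 0.55},
    {"x": 0,"y": 0,"z": -2.3,"wx": 0,"wy": 0,"wz": 0,"gripper": 0.55},
    {"x": 0,"y": 0,"z": -2.3,"wx": 0,"wy": 0,"wz": 0,"gripper": 0.55},
    {"x": 0,"y": 0,"z": -2.2,"wx": 0,"wy": 0,"wz": 0,"gripper": 0.55},
    {"x": 0,"y": 0,"z": -1.9,"wx": 0,"wy": 0,"wz": 0,"gripper": 0.55},
    {"x": 0,"y": 0,"z": -1.3,"wx": 0,"wy": 0,"wz": 0,"gripper": 0.55},
    {"x": 0,"y": 0,"z": -0.7,"wx": 0,"wy": 0,"wz": 0,"gripper": 0.55},
    {"x": 0,"y": 0,"z": 0,"wx": 0,"wy": 0,"wz": 0,"gripper": 0.55}
  ]
}}

```text
time_s: 12.5
position: [0.5436, -0.1748, 0.2287]
eef_rot: [-2.148, -2.29, 0.001]
force: [-0.2, 0.2, 0.2]
finger_gap: 0.0516
gripper_force: 0.0
```

Request:
{"method": "play_rows", "body": {
  "motion": [
    {"x": -0.02,"y": 0.3,"z": 0,"wx": 0,"wy": 0,"wz": 0,"gripper": 0.55},
    {"x": -0.03,"y": 0.4,"z": 0,"wx": 0,"wy": 0,"wz": 0,"gripper": 0.55},
    {"x": -0.03,"y": 0.5,"z": 0,"wx": 0,"wy": 0,"wz": 0,"gripper": 0.55},
    {"x": -0.03,"y": 0.5,"z": 0,"wx": 0,"wy": 0,"wz": 0,"gripper": 0.55},
    {"x": -0.03,"y": 0.4,"z": 0,"wx": 0,"wy": 0,"wz": 0,"gripper": 0.55},
    {"x": -0.02,"y": 0.3,"z": 0,"wx": 0,"wy": 0,"wz": 0,"gripper": 0.55},
    {"x": -0.02,"y": 0.3,"z": 0,"wx": 0,"wy": 0,"wz": 0,"gripper": 0.55},
    {"x": -0.02,"y": 0.3,"z": 0,"wx": 0,"wy": 0,"wz": 0,"gripper": 0.55},
    {"x": -0.02,"y": 0.3,"z": 0,"wx": 0,"wy": 0,"wz": 0,"gripper": 0.55},
    {"x": -0.02,"y": 0.3,"z": 0,"wx": 0,"wy": 0,"wz": 0,"gripper": 0.55}
  ]
}}

```text
time_s: 13.5
position: [0.5415, -0.1389, 0.2297]
eef_rot: [2.149, 2.291, -0.0]
force: [0.1, -3.5, -1.3]
finger_gap: 0.0519
gripper_force: 1.8
```

Run:
```python
from m import *
look();topbox()
```

```text
t 13.5 tcp [ 0.5415 -0.1389  0.2297] berth [  -0.4 -148.4] closing yaw-berth deg -89.91 F [ 0.1 -3.5 -1.3] T [-0.62 -0.02  0.02] gap 0.0519
lid n 1197 tilt deg [-0.22  6.84] y [-115.7   18.2] z at back/front [64.2 80.3] x [-48.7  49.1]
```

Contact force is 3.5 N and the box slides. Keep pushing toward the tipping point.

Request:
{"method": "play_rows", "body": {
  "motion": [
    {"x": -0.02,"y": 0.3,"z": 0,"wx": 0,"wy": 0,"wz": 0,"gripper": 0.55},
    {"x": -0.02,"y": 0.35,"z": 0,"wx": 0,"wy": 0,"wz": 0,"gripper": 0.55},
    {"x": -0.03,"y": 0.4,"z": 0,"wx": 0,"wy": 0,"wz": 0,"gripper": 0.55},
    {"x": -0.03,"y": 0.4,"z": 0,"wx": 0,"wy": 0,"wz": 0,"gripper": 0.55},
    {"x": -0.03,"y": 0.4,"z": 0,"wx": 0,"wy": 0,"wz": 0,"gripper": 0.55},
    {"x": -0.03,"y": 0.4,"z": 0,"wx": 0,"wy": 0,"wz": 0,"gripper": 0.55},
    {"x": -0.02,"y": 0.35,"z": 0,"wx": 0,"wy": 0,"wz": 0,"gripper": 0.55},
    {"x": -0.02,"y": 0.35,"z": 0,"wx": 0,"wy": 0,"wz": 0,"gripper": 0.55},
    {"x": -0.02,"y": 0.3,"z": 0,"wx": 0,"wy": 0,"wz": 0,"gripper": 0.55},
    {"x": -0.02,"y": 0.25,"z": 0,"wx": 0,"wy": 0,"wz": 0,"gripper": 0.55}
  ]
}}

```text
time_s: 14.6
position: [0.5392, -0.1038, 0.23]
eef_rot: [2.148, 2.291, -0.0]
force: [0.4, -5.0, 0.5]
finger_gap: 0.0516
gripper_force: 2.9
```

Run:
```python
from m import *
look();topbox()
```

```text
t 14.6 tcp [ 0.5392 -0.1038  0.23  ] berth [  -0.4 -113.2] closing yaw-berth deg -89.89 F [ 0.4 -5.   0.5] T [-1.   -0.01  0.  ] gap 0.0516
lid n 1007 tilt deg [-0.51  8.42] y [-73.6  52.5] z at back/front [67.5 86.2] x [-49.4  48.9]
```

Request:
{"method": "play_rows", "body": {
  "motion": [
    {"x": -0.01,"y": 0.22,"z": 0,"wx": 0,"wy": 0,"wz": 0,"gripper": 0.55},
    {"x": -0.02,"y": 0.22,"z": 0,"wx": 0,"wy": 0,"wz": 0,"gripper": 0.55},
    {"x": -0.01,"y": 0.22,"z": 0,"wx": 0,"wy": 0,"wz": 0,"gripper": 0.55},
    {"x": -0.02,"y": 0.22,"z": 0.05,"wx": 0,"wy": 0,"wz": 0,"gripper": 0.55},
    {"x": -0.01,"y": 0.22,"z": 0.1,"wx": 0,"wy": 0,"wz": 0,"gripper": 0.55},
    {"x": -0.02,"y": 0.22,"z": 0.1,"wx": 0,"wy": 0,"wz": 0,"gripper": 0.55},
    {"x": -0.01,"y": 0.22,"z": 0.1,"wx": 0,"wy": 0,"wz": 0,"gripper": 0.55},
    {"x": -0.02,"y": 0.22,"z": 0.1,"wx": 0,"wy": 0,"wz": 0,"gripper": 0.55},
    {"x": -0.01,"y": 0.22,"z": 0.1,"wx": 0,"wy": 0,"wz": 0,"gripper": 0.55},
    {"x": -0.01,"y": 0.15,"z": 0.1,"wx": 0,"wy": 0,"wz": 0,"gripper": 0.55}
  ]
}}

```text
time_s: 15.7
position: [0.5383, -0.0832, 0.2373]
eef_rot: [2.147, 2.29, -0.0]
force: [0.1, -7.0, 4.5]
finger_gap: 0.052
gripper_force: 3.8
```

Run:
```python
from m import *
look();topbox()
```

```text
t 15.7 tcp [ 0.5383 -0.0832  0.2373] berth [ -0.1 -92.6] closing yaw-berth deg -89.88 F [ 0.1 -7.   4.5] T [-1.29  0.06  0.07] gap 0.052
lid n 1080 tilt deg [-0.07  6.12] y [-48.5  73.4] z at back/front [73.3 86.4] x [-49.3  48.7]
```

The back end is rising and pulling the fingers up (+4.5 N), so I'll rise with it while pushing slowly.

Request:
{"method": "play_rows", "body": {
  "motion": [
    {"x": 0,"y": 0.05,"z": 0.2,"wx": 0,"wy": 0,"wz": 0,"gripper": 0.55},
    {"x": -0.01,"y": 0.1,"z": 0.2,"wx": 0,"wy": 0,"wz": 0,"gripper": 0.55},
    {"x": -0.01,"y": 0.15,"z": 0.2,"wx": 0,"wy": 0,"wz": 0,"gripper": 0.55},
    {"x": -0.01,"y": 0.15,"z": 0.2,"wx": 0,"wy": 0,"wz": 0,"gripper": 0.55},
    {"x": -0.01,"y": 0.2,"z": 0.2,"wx": 0,"wy": 0,"wz": 0,"gripper": 0.55},
    {"x": -0.01,"y": 0.2,"z": 0.2,"wx": 0,"wy": 0,"wz": 0,"gripper": 0.55},
    {"x": -0.01,"y": 0.2,"z": 0.2,"wx": 0,"wy": 0,"wz": 0,"gripper": 0.55},
    {"x": -0.01,"y": 0.2,"z": 0.2,"wx": 0,"wy": 0,"wz": 0,"gripper": 0.55},
    {"x": -0.01,"y": 0.2,"z": 0.2,"wx": 0,"wy": 0,"wz": 0,"gripper": 0.55},
    {"x": -0.01,"y": 0.15,"z": 0.1,"wx": 0,"wy": 0,"wz": 0,"gripper": 0.55}
  ]
}}

```text
time_s: 16.8
position: [0.5368, -0.0664, 0.2554]
eef_rot: [2.149, 2.291, 0.0]
force: [0.7, -2.0, 1.2]
finger_gap: 0.0517
gripper_force: 1.3
```

Run:
```python
from m import *
look();topbox()
```

```text
t 16.8 tcp [ 0.5368 -0.0664  0.2554] berth [ -0.5 -75.8] closing yaw-berth deg -89.9 F [ 0.7 -2.   1.2] T [-0.55  0.14  0.05] gap 0.0517
lid n 1247 tilt deg [-0.13 -8.48] y [-51.7  94.7] z at back/front [89.4 67.6] x [-48.9  49. ]
```

It has tipped nose-down (-8.5°). I'll push on over the floor, sinking with the back end.

Request:
{"method": "play_rows", "body": {
  "motion": [
    {"x": -0.01,"y": 0.2,"z": -0.05,"wx": 0,"wy": 0,"wz": 0,"gripper": 0.55},
    {"x": -0.02,"y": 0.3,"z": -0.1,"wx": 0,"wy": 0,"wz": 0,"gripper": 0.55},
    {"x": -0.03,"y": 0.4,"z": -0.12,"wx": 0,"wy": 0,"wz": 0,"gripper": 0.55},
    {"x": -0.03,"y": 0.4,"z": -0.12,"wx": 0,"wy": 0,"wz": 0,"gripper": 0.55},
    {"x": -0.03,"y": 0.4,"z": -0.12,"wx": 0,"wy": 0,"wz": 0,"gripper": 0.55},
    {"x": -0.03,"y": 0.4,"z": -0.1,"wx": 0,"wy": 0,"wz": 0,"gripper": 0.55},
    {"x": -0.03,"y": 0.4,"z": -0.1,"wx": 0,"wy": 0,"wz": 0,"gripper": 0.55},
    {"x": -0.03,"y": 0.4,"z": -0.1,"wx": 0,"wy": 0,"wz": 0,"gripper": 0.55},
    {"x": -0.02,"y": 0.35,"z": -0.08,"wx": 0,"wy": 0,"wz": 0,"gripper": 0.55},
    {"x": -0.02,"y": 0.3,"z": -0.06,"wx": 0,"wy": 0,"wz": 0,"gripper": 0.55}
  ]
}}

```text
time_s: 17.9
position: [0.5342, -0.0308, 0.2455]
eef_rot: [2.149, 2.291, -0.0]
force: [0.2, -3.6, 2.3]
finger_gap: 0.0516
gripper_force: 2.0
```

Request:
{"method": "play_rows", "body": {
  "motion": [
    {"x": -0.01,"y": 0.3,"z": -0.06,"wx": 0,"wy": 0,"wz": 0,"gripper": 0.55},
    {"x": -0.02,"y": 0.3,"z": -0.06,"wx": 0,"wy": 0,"wz": 0,"gripper": 0.55},
    {"x": -0.02,"y": 0.3,"z": -0.05,"wx": 0,"wy": 0,"wz": 0,"gripper": 0.55},
    {"x": -0.02,"y": 0.3,"z": -0.05,"wx": 0,"wy": 0,"wz": 0,"gripper": 0.55},
    {"x": -0.02,"y": 0.3,"z": -0.04,"wx": 0,"wy": 0,"wz": 0,"gripper": 0.55},
    {"x": -0.02,"y": 0.3,"z": -0.04,"wx": 0,"wy": 0,"wz": 0,"gripper": 0.55},
    {"x": -0.01,"y": 0.2,"z": -0.03,"wx": 0,"wy": 0,"wz": 0,"gripper": 0.55},
    {"x": -0.01,"y": 0.2,"z": -0.03,"wx": 0,"wy": 0,"wz": 0,"gripper": 0.55},
    {"x": -0.01,"y": 0.1,"z": 0,"wx": 0,"wy": 0,"wz": 0,"gripper": 0.55},
    {"x": 0,"y": 0,"z": 0,"wx": 0,"wy": 0,"wz": 0,"gripper": 0.55}
  ]
}}

```text
time_s: 18.9
position: [0.5327, -0.0078, 0.2417]
eef_rot: [-2.149, -2.291, -0.0]
force: [0.4, -2.3, 1.8]
finger_gap: 0.0514
gripper_force: 1.4
```

Run:
```python
from m import *
look();topbox()
```

```text
t 18.9 tcp [ 0.5327 -0.0078  0.2417] berth [ -1. -17.] closing yaw-berth deg -89.91 F [ 0.4 -2.3  1.8] T [-0.56 -0.04 -0.02] gap 0.0514
lid n 1105 tilt deg [-0.03 -6.  ] y [ 13.8 153.3] z at back/front [78.8 64.2] x [-49.1  49.1]
```

Request:
{"method": "play_rows", "body": {
  "motion": [
    {"x": -0.01,"y": 0.2,"z": -0.02,"wx": 0,"wy": 0,"wz": 0,"gripper": 0.55},
    {"x": -0.01,"y": 0.25,"z": -0.02,"wx": 0,"wy": 0,"wz": 0,"gripper": 0.55},
    {"x": -0.02,"y": 0.25,"z": -0.02,"wx": 0,"wy": 0,"wz": 0,"gripper": 0.55},
    {"x": -0.02,"y": 0.25,"z": -0.02,"wx": 0,"wy": 0,"wz": 0,"gripper": 0.55},
    {"x": -0.01,"y": 0.25,"z": -0.02,"wx": 0,"wy": 0,"wz": 0,"gripper": 0.55},
    {"x": -0.01,"y": 0.2,"z": -0.02,"wx": 0,"wy": 0,"wz": 0,"gripper": 0.55},
    {"x": -0.01,"y": 0.2,"z": -0.02,"wx": 0,"wy": 0,"wz": 0,"gripper": 0.55},
    {"x": -0.01,"y": 0.2,"z": -0.02,"wx": 0,"wy": 0,"wz": 0,"gripper": 0.55},
    {"x": -0.01,"y": 0.2,"z": 0,"wx": 0,"wy": 0,"wz": 0,"gripper": 0.55},
    {"x": 0,"y": 0,"z": 0,"wx": 0,"wy": 0,"wz": 0,"gripper": 0.55}
  ]
}}

```text
time_s: 20.0
position: [0.5316, 0.0117, 0.2402]
eef_rot: [2.148, 2.292, -0.002]
force: [-0.9, -4.9, -2.2]
finger_gap: 0.0516
gripper_force: 2.4
```

Run:
```python
from m import *
look();topbox()
```

```text
t 20.0 tcp [0.5316 0.0117 0.2402] berth [-0.8  2.6] closing yaw-berth deg -89.86 F [-0.9 -4.9 -2.2] T [-1.08  0.08 -0.02] gap 0.0516
lid n 1050 tilt deg [ 0.05 -5.45] y [ 33.9 171.9] z at back/front [77.2 64.1] x [-49.   49.1]
```

The front is touching the bumper. I'll push 9 mm more in small steps with a slight downward drag.

Request:
{"method": "play_rows", "body": {
  "motion": [
    {"x": -0.01,"y": 0.1,"z": -0.02,"wx": 0,"wy": 0,"wz": 0,"gripper": 0.55},
    {"x": 0,"y": 0.1,"z": -0.02,"wx": 0,"wy": 0,"wz": 0,"gripper": 0.55},
    {"x": -0.01,"y": 0.1,"z": -0.02,"wx": 0,"wy": 0,"wz": 0,"gripper": 0.55},
    {"x": -0.01,"y": 0.1,"z": -0.02,"wx": 0,"wy": 0,"wz": 0,"gripper": 0.55},
    {"x": 0,"y": 0.1,"z": -0.02,"wx": 0,"wy": 0,"wz": 0,"gripper": 0.55},
    {"x": -0.01,"y": 0.1,"z": -0.02,"wx": 0,"wy": 0,"wz": 0,"gripper": 0.55},
    {"x": -0.01,"y": 0.1,"z": -0.02,"wx": 0,"wy": 0,"wz": 0,"gripper": 0.55},
    {"x": 0,"y": 0.1,"z": -0.03,"wx": 0,"wy": 0,"wz": 0,"gripper": 0.55},
    {"x": -0.01,"y": 0.1,"z": -0.03,"wx": 0,"wy": 0,"wz": 0,"gripper": 0.55},
    {"x": 0,"y": 0,"z": 0,"wx": 0,"wy": 0,"wz": 0,"gripper": 0.55}
  ]
}}

```text
time_s: 21.1
position: [0.5316, 0.0194, 0.2392]
eef_rot: [2.144, 2.29, -0.006]
force: [-2.2, -12.1, 2.2]
finger_gap: 0.0515
gripper_force: 6.3
```

Run:
```python
from m import *
look();topbox()
```

```text
t 21.1 tcp [0.5316 0.0194 0.2392] berth [-0.3 10.3] closing yaw-berth deg -89.8 F [ -2.2 -12.1   2.2] T [-2.48  0.44  0.17] gap 0.0515
lid n 966 tilt deg [-0.23 -4.76] y [ 43.2 174.6] z at back/front [75.8 64.9] x [-49.1  49.1]
```

Request:
{"method": "play_rows", "body": {
  "motion": [
    {"x": 0,"y": 0.08,"z": 0,"wx": 0,"wy": 0,"wz": 0,"gripper": 0.55},
    {"x": 0,"y": 0.08,"z": -0.03,"wx": 0,"wy": 0,"wz": 0,"gripper": 0.55},
    {"x": -0.01,"y": 0.06,"z": -0.03,"wx": 0,"wy": 0,"wz": 0,"gripper": 0.55},
    {"x": 0,"y": 0.06,"z": -0.05,"wx": 0,"wy": 0,"wz": 0,"gripper": 0.55},
    {"x": 0,"y": 0.05,"z": -0.1,"wx": 0,"wy": 0,"wz": 0,"gripper": 0.55},
    {"x": -0.01,"y": 0.05,"z": -0.15,"wx": 0,"wy": 0,"wz": 0,"gripper": 0.55},
    {"x": 0,"y": 0.02,"z": -0.15,"wx": 0,"wy": 0,"wz": 0,"gripper": 0.55},
    {"x": 0,"y": 0,"z": -0.15,"wx": 0,"wy": 0,"wz": 0,"gripper": 0.55},
    {"x": 0,"y": 0,"z": -0.15,"wx": 0,"wy": 0,"wz": 0,"gripper": 0.55},
    {"x": 0,"y": 0,"z": 0,"wx": 0,"wy": 0,"wz": 0,"gripper": 0.55}
  ]
}}

```text
time_s: 22.2
position: [0.534, 0.022, 0.2348]
eef_rot: [2.137, 2.284, -0.001]
force: [-0.4, -19.2, 13.2]
finger_gap: 0.052
gripper_force: 9.9
```

Run:
```python
from m import *
look();topbox()
```

```text
t 22.2 tcp [0.534  0.022  0.2348] berth [ 2.2 12.7] closing yaw-berth deg -89.74 F [ -0.4 -19.2  13.2] T [-3.63  0.24  0.19] gap 0.052
lid n 897 tilt deg [-0.25 -4.67] y [ 45.6 174.6] z at back/front [75.6 65. ] x [-48.8  48.9]
```

Run:
```python
from m import *
s,c,B=look('pics/w9.png')
m=(np.abs(B[...,0])<50)&(B[...,1]>-10)&(B[...,1]<120)&(B[...,2]>60)&(B[...,2]<85)
P=B[m]; 
for _ in range(5):
    A=np.c_[P[:,:2],np.ones(len(P))]; co=np.linalg.lstsq(A,P[:,2],rcond=None)[0]; P=P[abs(A@co-P[:,2])<3]
print(len(P),np.degrees(np.arctan(co[:2])),P.min(0),P.max(0))
for x in (-50,-20,0,20,50):
    q=P[abs(P[:,0]-x)<3]; print(x,np.percentile(q[:,1],[1]) if len(q) else None)
```

```text
t 22.3 tcp [0.534  0.022  0.2348] berth [ 2.2 12.7] closing yaw-berth deg -89.75 F [  0.  -20.6  13.1] T [-3.68  0.29  0.23] gap 0.0519
52993 [ 0.08067571 -5.04487045] [-49.99943183   2.99694193  68.3668962 ] [ 49.99941611 119.99759312  83.34541478]
-50 [24.99072276]
-20 [10.83065983]
0 [25.36077719]
20 [25.33185872]
50 [25.59301706]
```

View pics/w9.png

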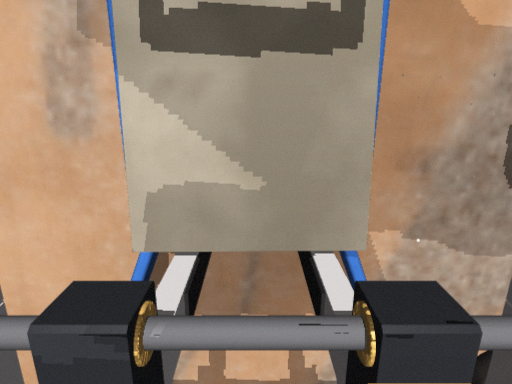

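The box is hung with its back edge at y_b≈19.9 mm (lid back edge at px row ≈250, tilt -5.0°), right at the sill's inner edge. The downward drag adds friction, so I'll relax it, then nudge forward slightly.

Request:
{"method": "play_rows", "body": {
  "motion": [
    {"x": 0,"y": 0,"z": 0.15,"wx": 0,"wy": 0,"wz": 0,"gripper": 0.55},
    {"x": 0,"y": 0,"z": 0.15,"wx": 0,"wy": 0,"wz": 0,"gripper": 0.55},
    {"x": 0,"y": 0,"z": 0.1,"wx": 0,"wy": 0,"wz": 0,"gripper": 0.55},
    {"x": 0,"y": 0,"z": 0.05,"wx": 0,"wy": 0,"wz": 0,"gripper": 0.55},
    {"x": 0,"y": 0.04,"z": 0,"wx": 0,"wy": 0,"wz": 0,"gripper": 0.55},
    {"x": 0,"y": 0.04,"z": 0,"wx": 0,"wy": 0,"wz": 0,"gripper": 0.55},
    {"x": 0,"y": 0.04,"z": 0,"wx": 0,"wy": 0,"wz": 0,"gripper": 0.55},
    {"x": 0,"y": 0.03,"z": 0,"wx": 0,"wy": 0,"wz": 0,"gripper": 0.55},
    {"x": 0,"y": 0,"z": -0.05,"wx": 0,"wy": 0,"wz": 0,"gripper": 0.55},
    {"x": 0,"y": 0,"z": -0.05,"wx": 0,"wy": 0,"wz": 0,"gripper": 0.55}
  ]
}}

```text
time_s: 23.35
position: [0.5325, 0.0244, 0.2353]
eef_rot: [2.143, 2.285, -0.0]
force: [3.3, -15.3, -1.2]
finger_gap: 0.0517
gripper_force: 7.3
```

```bash
cat >> m.py <<'E'
def back():
    s,c,B=look()
    m=(np.abs(B[...,0])<50)&(B[...,1]>-10)&(B[...,1]<120)&(B[...,2]>55)&(B[...,2]<85)
    P=B[m]
    for _ in range(5):
        A=np.c_[P[:,:2],np.ones(len(P))]; co=np.linalg.lstsq(A,P[:,2],rcond=None)[0]; P=P[abs(A@co-P[:,2])<3]
    y=np.percentile(P[abs(P[:,0])<8][:,1],1); t=np.arctan(co[1])
    print('tilt',np.degrees(np.arctan(co[:2])).round(2),'lid back y',y.round(1),'z',(co[2]+co[1]*y).round(1),'B',(y+62*np.sin(t)).round(1))
E
python3 - <<'E'
from m import *
back()
E
```

```text
t 23.35 tcp [0.5325 0.0244 0.2353] berth [ 0.9 15.2] closing yaw-berth deg -89.88 F [  3.3 -15.3  -1.2] T [-2.97 -0.72 -0.21] gap 0.0517
tilt [ 0.01 -5.14] lid back y 28.6 z 79.3 B 23.1
```

The back edge has cleared the sill edge and finger friction is likely holding it up. Sink the fingers with it now.

Request:
{"method": "play_rows", "body": {
  "motion": [
    {"x": 0,"y": 0,"z": -0.1,"wx": 0,"wy": 0,"wz": 0,"gripper": 0.55},
    {"x": 0,"y": 0,"z": -0.15,"wx": 0,"wy": 0,"wz": 0,"gripper": 0.55},
    {"x": 0,"y": 0,"z": -0.15,"wx": 0,"wy": 0,"wz": 0,"gripper": 0.55},
    {"x": 0,"y": 0,"z": -0.15,"wx": 0,"wy": 0,"wz": 0,"gripper": 0.55},
    {"x": 0,"y": 0,"z": -0.15,"wx": 0,"wy": 0,"wz": 0,"gripper": 0.55},
    {"x": 0,"y": 0,"z": -0.15,"wx": 0,"wy": 0,"wz": 0,"gripper": 0.55},
    {"x": 0,"y": 0,"z": -0.1,"wx": 0,"wy": 0,"wz": 0,"gripper": 0.55},
    {"x": 0,"y": 0,"z": 0,"wx": 0,"wy": 0,"wz": 0,"gripper": 0.55},
    {"x": 0,"y": 0,"z": 0,"wx": 0,"wy": 0,"wz": 0,"gripper": 0.55},
    {"x": 0,"y": 0,"z": 0,"wx": 0,"wy": 0,"wz": 0,"gripper": 0.55}
  ]
}}

```text
time_s: 24.4
position: [0.5326, 0.0241, 0.2258]
eef_rot: [2.143, 2.284, -0.0]
force: [3.0, -16.1, -1.7]
finger_gap: 0.0515
gripper_force: 7.9
```

Run:
```python
from m import *
back()
```

```text
t 24.4 tcp [0.5326 0.0241 0.2258] berth [ 1.  14.9] closing yaw-berth deg -89.9 F [  3.  -16.1  -1.7] T [-3.13 -0.77 -0.27] gap 0.0515
tilt [ 0.04 -1.69] lid back y 26.0 z 70.1 B 24.2
```

It is sinking with the fingers. Five millimetres to go; the tips will stay above the sill.

Request:
{"method": "play_rows", "body": {
  "motion": [
    {"x": 0,"y": 0,"z": -0.1,"wx": 0,"wy": 0,"wz": 0,"gripper": 0.55},
    {"x": 0,"y": 0,"z": -0.1,"wx": 0,"wy": 0,"wz": 0,"gripper": 0.55},
    {"x": 0,"y": 0,"z": -0.1,"wx": 0,"wy": 0,"wz": 0,"gripper": 0.55},
    {"x": 0,"y": 0,"z": -0.1,"wx": 0,"wy": 0,"wz": 0,"gripper": 0.55},
    {"x": 0,"y": 0,"z": -0.1,"wx": 0,"wy": 0,"wz": 0,"gripper": 0.55},
    {"x": 0,"y": 0,"z": 0,"wx": 0,"wy": 0,"wz": 0,"gripper": 0.55},
    {"x": 0,"y": -0.1,"z": 0,"wx": 0,"wy": 0,"wz": 0,"gripper": 0.55},
    {"x": 0,"y": -0.1,"z": 0,"wx": 0,"wy": 0,"wz": 0,"gripper": 0.55},
    {"x": 0,"y": -0.1,"z": 0,"wx": 0,"wy": 0,"wz": 0,"gripper": 0.55},
    {"x": 0,"y": -0.1,"z": 0,"wx": 0,"wy": 0,"wz": 0,"gripper": 0.55}
  ]
}}

```text
time_s: 25.45
position: [0.5326, 0.0215, 0.221]
eef_rot: [2.147, 2.286, 0.005]
force: [3.7, -5.4, 0.9]
finger_gap: 0.0519
gripper_force: 3.0
```

Request:
{"method": "play_rows", "body": {
  "motion": [
    {"x": 0.01,"y": -0.2,"z": 0,"wx": 0,"wy": 0,"wz": 0,"gripper": 0.55},
    {"x": 0.02,"y": -0.3,"z": 0,"wx": 0,"wy": 0,"wz": 0,"gripper": 0.55},
    {"x": 0.02,"y": -0.4,"z": 0,"wx": 0,"wy": 0,"wz": 0,"gripper": 0.55},
    {"x": 0.03,"y": -0.5,"z": 0,"wx": 0,"wy": 0,"wz": 0,"gripper": 0.55},
    {"x": 0.03,"y": -0.5,"z": 0.5,"wx": 0,"wy": 0,"wz": 0,"gripper": 0.55},
    {"x": 0.03,"y": -0.5,"z": 1.5,"wx": 0,"wy": 0,"wz": 0,"gripper": 0.55},
    {"x": 0.03,"y": -0.5,"z": 2.5,"wx": 0,"wy": 0,"wz": 0,"gripper": 0.55},
    {"x": 0,"y": 0,"z": 2.5,"wx": 0,"wy": 0,"wz": 0,"gripper": 0.55},
    {"x": 0,"y": 0,"z": 1.5,"wx": 0,"wy": 0,"wz": 0,"gripper": 0.55},
    {"x": 0,"y": 0,"z": 0.5,"wx": 0,"wy": 0,"wz": 0,"gripper": 0.55}
  ]
}}

```text
time_s: 26.45
position: [0.5332, -0.0068, 0.312]
eef_rot: [2.147, 2.289, 0.004]
force: [-0.4, -0.5, -0.2]
finger_gap: 0.0518
gripper_force: 0.0
```

Run:
```python
from m import *
back(); topbox()
```

```text
t 26.45 tcp [ 0.5332 -0.0068  0.312 ] berth [ -0.4 -16. ] closing yaw-berth deg -89.91 F [-0.4 -0.5 -0.2] T [-0.1   0.02 -0.01] gap 0.0518
tilt [0.04 0.05] lid back y 21.2 z 65.5 B 21.3
lid n 1322 tilt deg [-0.02  0.21] y [ 39.6 174.3] z at back/front [64.  64.5] x [-49.2  49. ]
```

The box lies flat (tilt 0.05°, lid at 65 mm, which is the 3 mm floor plus 62), seated behind the sill, and the robot is clear.

```bash
python3 -c "
from rig import manip
print(manip.close_job())"
```

```text
the job is handed in; nothing more can be done
None
```

The toolbox lies flat in its berth behind the sill, held against the bumper, the other things were not touched, and the job was handed in at about 26.5 s of the 72 s limit.

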